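# Clamp a test strip in the bench thickness gauge to the ratchet's click

### The arm

A 6-joint arm with a two-finger parallel gripper is mounted at the origin on a cart in front of the work surface, level with it; the furniture and walls round the work are solid. World frame = base frame: x ahead of the robot, y to its left, z up, the work surface at z = 0. Lengths are in mm, angles in rad, forces in N, time in s.
With the tool pointing down it reaches from about 275 to 750 mm from the base axis. Payload 10.2 kg.
Tool frame: the origin (TCP) lies at the very end of the fingers, on their centre line; the grasp point (between the pads) lies 19 mm behind it; x points along the fingers, y is the direction in which the jaws open and shut, and the axes are right-handed (so a half turn about x gives the same grasp; the last joint's range is limited). The gripper opens to 85 mm and grips with 20 to 120 N. Pads are 22 mm wide; open, the fingers measure 114 mm over their backs; the gripper's body (76 mm by 85 mm) begins 54 mm behind the grasp point. The pads swing forward as they close: fully open they stand 13 mm farther back than shut.
Start: joints at [0.999, 0.313, 1.498, -0, 1.331, -0.223], TCP at [179.442, 493.388, 231.294] pointing down, gripper open.
Joint ranges: [-2.94, 2.94], [-0.97, 2.17], [0.19, 2.56], [-1.23, 4.37], [0.02, 3.11], [-2.88, 2.88]. Speed limits (rad/s): [2.39, 2.39, 3.01, 3.14, 3.14, 3.14].

### API

Orientations are given as a unit quaternion [w, x, y, z].
In Python, from rig import ctrl, viewer, order gives the robot as it stands. The module is installed in compiled form; this text tells all that it offers.
- The arm moves only by the tool carry_out, never from a script. Its argument "deltas" is a list of rows, each a list of 7 numbers: the gripper command: -1 is fully open, 1 is shut, values between are in proportion, then the shift along the tool's x, y, z in mm, then the turn, a rotation vector about the tool's x, y, z in degrees. A call has exactly 5 rows; each row is the pose to reach, as a shift and turn from the pose commanded when the call began, along the tool's axes at that moment; what a row does not reach only later rows make up. A row lasts 1/8 s, in which the tool goes at most 62.5 mm and 10.7 degrees, less where a joint would pass 70% of its speed; a pose out of reach is approached as far as the arm can. A call with a gripper value outside its range is refused whole. The fingers move at their own pace and stop on an object; "newtons" is the grip in N (left out, the last holds). Time passes only in rows, so rows that repeat a pose let the fingers close, or fill a call up. It gives the time, the measured TCP pose, the force and the opening at its end, in the units of the state.
- ctrl.sense(): the state, without advancing time (a new reading comes with each control period).
- viewer.capture(name): name is "scene" or "top"; returns the picture (384x512x3 uint8, red, green, blue); there is no depth.
- viewer.calibration(name): a dict with "fx", "fy", "cx", "cy" (pixels), "xyz" and "attitude" of the camera in the world. Camera axes: x right, y down, z forward; pixel columns grow to the right and rows downward; lengths in mm; the calibration is good to about 2 mm. A picture is of the moment at which its call begins. calibration takes no time and is no camera call.
- order.finish_job(): hands the job in, once; it reports no verdict.
The state is a dict: "time_s": time; "joints": joint angles; "dq": joint speeds; "tau": joint torques, N m; "eef_pos": TCP position; "ee_rot": TCP orientation; "force": force on the tool from outside, world axes, zero at the start; "wrist_torque": the same for the moment, N m; "grip_width": opening from 0.0 (shut) to 1.0 (fully open).
Only numpy, scipy, OpenCV 4.12 (cv2) and the standard library are available. Lean on these libraries where they do the work, as an engineer would, in place of code of your own. Each camera call takes 0.05 s, during which the arm holds its last target. There are 200 camera calls.

### The job

Set up the thickness reading of the long copper test strip, the one with the hanging hole: lay it flat in the channel of the bench thickness gauge, plain end first, and slide it gently fully home against the stop beyond the spindle. Then turn the small ratchet knob at the very top clockwise (seen from above) until the spindle bears on the strip and the ratchet slips and clicks two or three times, and let go, leaving the strip clamped. Turn only the ratchet knob, never the wider thimble below it, which would crush the soft copper, and leave the spare strip and the other things where they lie.

Things in the scene. Friction and masses are not known exactly. Their poses are not given: they have to be found in the camera images.
- gauge: Bench thickness gauge, fixed: grey base 142 x 96 x 18 mm, steel stage, rear column and arm with a vertical micrometer head, 160 mm high. Origin on the worktop under the spindle axis; x along the channel towards the stop, z up. Stage top z = 24 mm, front edge x = -57 mm; a rest only 13 mm wide, level with it, runs out to x = -114 mm (fingers pass beside it). Column at x = +60 mm, 106 mm high.
- stop_face (a point): Centre of the front face of the fixed steel stop block that closes the channel, 18 mm beyond the spindle axis (gauge x = +18 mm), 4 mm above the stage. The channel before it has two rails 5 mm high, 30 mm apart, splayed at the open end.
- stop: The stop block itself, 8 x 34 x 12 mm, fixed to the gauge (frame the same as the gauge's). It is the datum for every reading: it may be pressed with a few newtons, never with more than 15 N.
- spindle_tip (a point): Centre of the flat lower end (6 mm across, with a tapered rim) of the steel spindle that comes down on the strip; it does not rotate. At the start it hangs 2.5 to 4.5 mm above the top of a strip that lies on the stage, that is 34.5 to 36.5 mm above the worktop. It moves down 10 mm per turn of the thimble.
- spindle: The spindle, a steel rod 9 mm across, origin at its lower end; more than 60 N on the strip would dent the copper.
- knob_grip (a point): On the axis of the ratchet knob, 22 mm above its underside: where to grip; turns with the knob. Ribbed steel cylinder 26 mm across, 36 mm high, at the very top of the gauge (z 124 to 160 mm). Clockwise from above lowers the spindle. Free turning takes 0.15 N m; once the spindle bears, the ratchet slips at 0.19 N m, 16 clicks a turn (0.39 rad each); at each click the moment drops out.
- knob_mark (a point): Black witness line on the ratchet knob, 13 mm from the axis, at the knob's foot. Level with the thimble's line at the start; each click of the ratchet shifts it 0.39 rad clockwise from the thimble's line (two clicks 10 mm, three 14.4 mm, four 18.4 mm between the marks).
- thimble_mark (a point): Black witness line on the top face of the thimble, 13 mm from the axis; its yaw is the knob's until the ratchet slips. The thimble is the wider ribbed barrel (34 mm across, 98 to 121 mm above the worktop) right under the ratchet knob; it turns with the knob until the ratchet slips, some 0.4 rad after the spindle first touches, and stays where it is left.
- strip: The test strip to be clamped: copper bar 140 x 24 x 8 mm, about 0.22 kg, with a 10 mm hanging hole 11 mm from one end. It lies flat on a foam pad 14 mm thick, beside the spare strip, either of the two places. Origin at the centre of its underside; x points along it from the hole end to the plain end.
- strip_center (a point): Centre of that strip, half-way up (4 mm above its underside).
- strip_tip (a point): Centre of its plain end face, 70 mm from strip_center, half-way up: this end goes against the stop.
- spare_center (a point): Centre of the spare copper strip, 112 x 24 x 8 mm, no hole, which stays on the pad.
- petri: Covered glass dish, 64 mm across, 17 mm high, near the gauge; stays where it is. Origin at its foot.
- loupe: Folded pocket loupe, 27 x 42 x 13 mm, in front; stays where it is.
- tweezers: Steel tweezers, 122 mm long, lying in front of the pad; stay where they are.
- marker: Marker pen with a cap, 135 mm long, 17 mm thick, lying in front of the gauge at the right; stays where it is. A tall wire trolley stands on the floor close to the right edge of the worktop: keep the arm clear of it.

How it is judged:
By the outcome, as a careful person would: the job done as asked, in the order asked, and still so for the second after the job is handed in, with the robot touching nothing.
It also fails if it takes over 70 s, if anything falls off the work surface, if the arm or the gripper's body presses on something with over 40 N, if the wrist force passes 120 N, or if a joint passes its speed limit or range.

## Working session

There is one attempt and no reset: what is moved stays moved. The work goes in short steps, Python scripts to look and compute and a tool call to move; the robot and the scene stay as the last step left them, time stands still between calls to the robot, and variables do not carry over. Pictures are saved under pics/ and viewed, about 8 in all and at most 12, crops included, and the job is handed in when it is done.

Besides the shell and the picture viewer there is one more tool, called after "Call:" as name(argument=value, ...) on one line, values as JSON. carry_out: Moves the arm, as the interface text tells. Its arguments: {"type":"object","properties":{"deltas":{"type":"array"},"newtons":{"type":"number"}},"required":["deltas"]}

```bash
mkdir -p pics; python3 - <<'E'
from rig import ctrl, viewer
import cv2
print(ctrl.sense())
for n in("scene","top"):
    im=viewer.capture(n); c=viewer.calibration(n); print(n,c)
    cv2.imwrite(f"pics/{n}0.png",cv2.resize(im[:,:,::-1],(800,600),interpolation=cv2.INTER_CUBIC)); cv2.imwrite(f"{n}_raw0.png",im[:,:,::-1])
E
```

```text
{'time_s': 0.0, 'joints': array([ 9.98586496e-01,  3.13446326e-01,  1.49847186e+00, -1.10697589e-05,
        1.33102289e+00, -2.23421433e-01]), 'dq': array([ 8.53486375e-04,  4.41461941e-04, -1.45584915e-03,  8.68758767e-05,
        7.30590102e-04, -5.27201343e-06]), 'tau': array([ 1.89892262e-04, -4.12268865e+01, -2.59741652e+01, -1.53945903e-04,
        4.16158349e-03, -4.05125277e-06]), 'eef_pos': array([179.29478099, 493.14104213, 230.72387749]), 'ee_rot': array([ 0.69620008,  0.12224927,  0.69656246, -0.12313123]), 'force': array([-0.03840496,  1.2123568 ,  0.7172609 ]), 'wrist_torque': array([0.01427042, 0.00451827, 0.00921069]), 'grip_width': 1.001733124315941}
scene {'fx': 489.3843712375934, 'fy': 489.3843712375934, 'cx': 256.1652864804887, 'cy': 194.8699391919195, 'xyz': array([  27.89079119, -897.65741079,  559.28239142]), 'attitude': array([-0.52206711,  0.81604213, -0.20313447,  0.14232905])}
top {'fx': 356.8735008950555, 'fy': 356.8735008950555, 'cx': 250.61132539851602, 'cy': 185.66630410113754, 'xyz': array([427.54912678,  -9.86575093, 956.37902699]), 'attitude': array([-0.0315079 ,  0.71399431, -0.69820645,  0.04155883])}
```

View pics/top0.png

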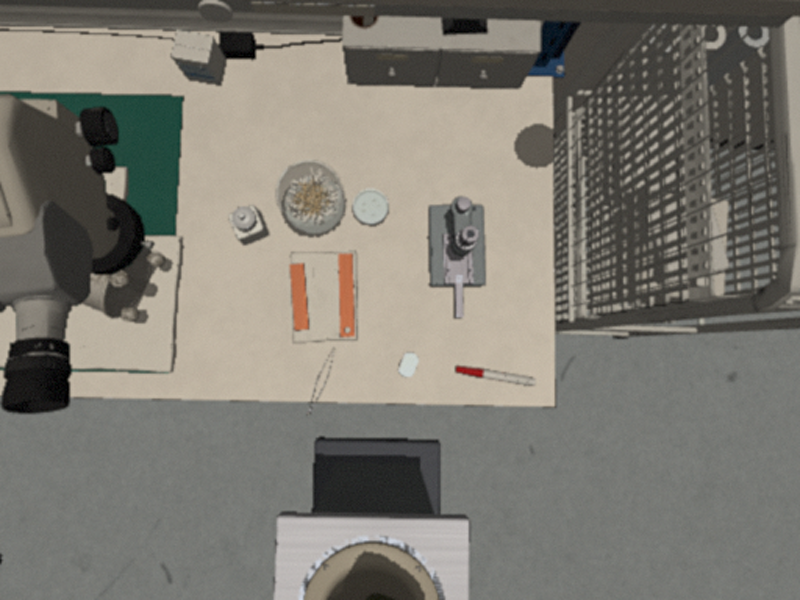

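View pics/scene0.png

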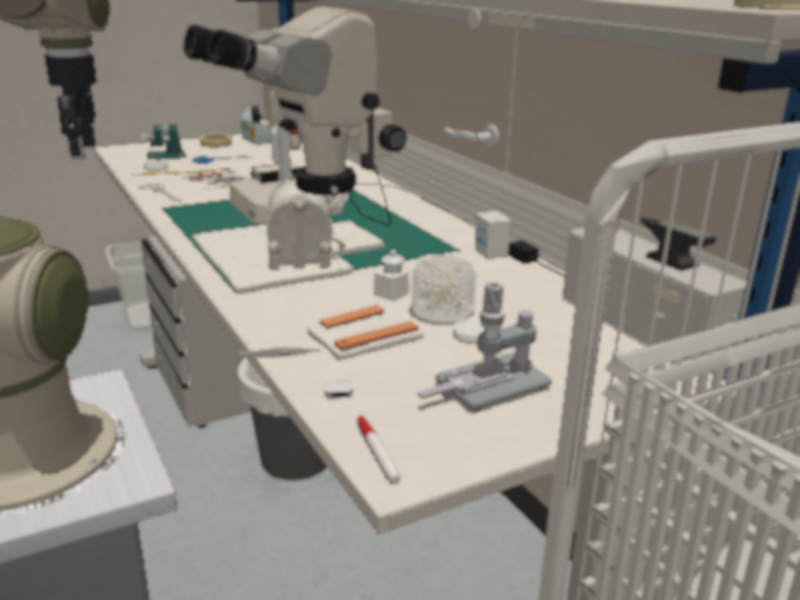

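The top view shows the robot at the bottom (+x is up the picture). The strip with the hole is the right one at about (346,296), with its hole at the near end (347,330). The spare is at (300,297). The gauge rest is at (459,300) and points towards the robot. The knob top is at about (469,236).

```bash
cat > h.py <<'E'
import numpy as np, cv2
from rig import ctrl, viewer
from scipy.spatial.transform import Rotation as R
def cam(n):
    c=viewer.calibration(n); q=np.array(c["attitude"])
    return c, R.from_quat(q[[1,2,3,0]]).as_matrix()
def ray(n,uv,z):
    c,M=cam(n); uv=np.atleast_2d(uv).astype(float)
    d=np.c_[(uv[:,0]-c["cx"])/c["fx"],(uv[:,1]-c["cy"])/c["fy"],np.ones(len(uv))]@M.T
    o=np.array(c["xyz"]); return o+d*((z-o[2])/d[:,2])[:,None]
def proj(n,P):
    c,M=cam(n); p=(np.atleast_2d(P)-c["xyz"])@M
    return np.c_[c["fx"]*p[:,0]/p[:,2]+c["cx"],c["fy"]*p[:,1]/p[:,2]+c["cy"]]
def tool():
    s=ctrl.sense(); q=s["ee_rot"]; return s, R.from_quat(q[[1,2,3,0]]).as_matrix()
E
python3 - <<'E'
from h import *
for n in("top","scene"):
    im=cv2.imread(f"{n}_raw0.png"); hsv=cv2.cvtColor(im,cv2.COLOR_BGR2HSV)
    m=cv2.inRange(hsv,(3,110,90),(20,255,255))
    for c in cv2.findContours(m,cv2.RETR_EXTERNAL,cv2.CHAIN_APPROX_NONE)[0]:
        if cv2.contourArea(c)<100: continue
        # polygon in world at top face height 22
        w=ray(n,c[:,0,:],22)[:,:2].astype(np.float32); r=cv2.minAreaRect(w)
        mm=cv2.moments(c); print(n,"orange px",cv2.boundingRect(c),"rect",np.round(r[0],1),np.round(r[1],1),round(r[2],2),"centroid",ray(n,[mm["m10"]/mm["m00"],mm["m01"]/mm["m00"]],22).round(1))
im=cv2.imread("top_raw0.png"); cv2.imwrite("pics/gt.png",cv2.resize(im[115:215,260:320],(480,800)[:2][::1],interpolation=cv2.INTER_CUBIC)[:600] if 0 else cv2.resize(im[120:210,255:330],(500,600),interpolation=cv2.INTER_CUBIC))
im=cv2.imread("scene_raw0.png"); cv2.imwrite("pics/gs.png",cv2.resize(im[175:265,260:360],(660,594),interpolation=cv2.INTER_CUBIC))
E
```

```text
top orange px (186, 169, 12, 42) rect [511.3 133.5] [109.9  23.3] 5.95 centroid [[510.6 133.8  22. ]]
top orange px (217, 163, 10, 52) rect [515.8  54.7] [135.4  22.9] 3.43 centroid [[515.1  54.4  22. ]]
scene orange px (215, 207, 51, 16) rect [516.5  49.7] [138.9  26. ] 4.08 centroid [[511.9  49.1  22. ]]
scene orange px (206, 196, 38, 13) rect [511.7 128.2] [108.7  25.3] 6.22 centroid [[510.2 127.8  22. ]]
```

View pics/gt.png

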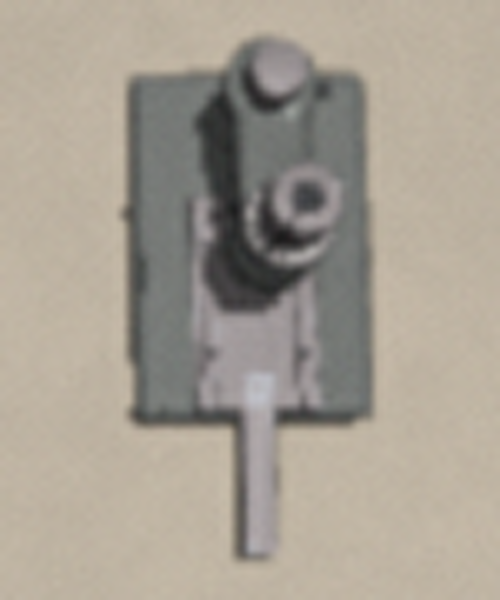

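View pics/gs.png

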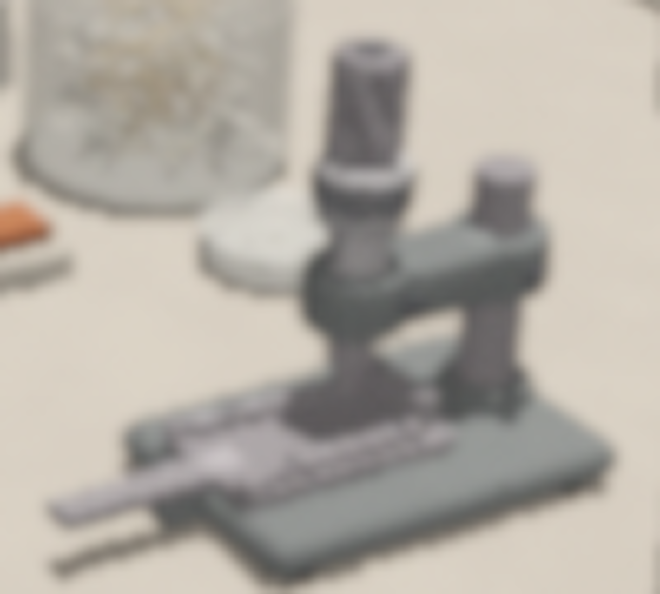

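Top crop: knob top at about (307,195), column top (279,68), rest end centre (257,555), rest root at about row 410, and base edges at columns 135 and 370. Scene crop: knob top at about (371,57), rest end (65,515). Next I compute the gauge pose.

```bash
python3 - <<'E'
from h import *
T=lambda u,v:[(u+.5)/(500/75)-.5+255,(v+.5)/(600/90)-.5+120]
S=lambda u,v:[(u+.5)/6.6-.5+260,(v+.5)/6.6-.5+175]
for nm,p,z in [("knobtop",(307,193),160),("coltop",(279,68),106),("rest end",(257,557),24),("rest root",(259,410),24),("bFL",(136,412),18),("bFR",(370,412),18),("bBL",(132,78),18),("bBR",(362,76),18)]:
    print("top",nm,ray("top",T(*p),z)[0].round(1))
for nm,p,z in [("knobtop",(371,55),160),("coltop",(505,168),106),("rest end",(68,503),24),("rest endL",(50,500),24),("rest endR",(80,515),24)]:
    print("scene",nm,ray("scene",S(*p),z)[0].round(1))
# rest axis line in top view by rows
im=cv2.imread("top_raw0.png"); hsv=cv2.cvtColor(im,cv2.COLOR_BGR2HSV)
for v in range(176,206,4): print(v,[tuple(int(a) for a in im[v,u]) for u in range(288,300)] if v in(184,196) else "")
# strip sides: fit lines in top
m=cv2.inRange(hsv,(3,110,90),(20,255,255)); 
for x0,x1 in((215,229),(184,200)):
    pts=[]
    for v in range(160,216):
        us=np.where(m[v,x0:x1])[0]
        if len(us)>6: pts.append(ray("top",[x0+us.mean(),v],22)[0,:2])
    pts=np.array(pts); k=np.polyfit(pts[:,0],pts[:,1],1); print("strip line yaw deg",np.degrees(np.arctan(k[0])).round(2),"y mid",pts[:,1].mean().round(1),"x",pts[:,0].min().round(1),pts[:,0].max().round(1))
s,M=tool(); print(M.round(3), s["eef_pos"])
E
```

```text
top knobtop [ 597.8 -132.2  160. ]
top coltop [ 655.6 -129.8  106. ]
top rest end [ 481.1 -134.4   24. ]
top rest root [ 539.2 -134.6   24. ]
top bFL [538.  -86.5  18. ]
top bFR [ 540.2 -179.7   18. ]
top bBL [673.5 -82.9  18. ]
top bBR [ 676.7 -175.9   18. ]
scene knobtop [ 597.3 -134.5  160. ]
scene coltop [ 659.  -130.6  106. ]
scene rest end [ 491.1 -134.5   24. ]
scene rest endL [ 486.9 -130.3   24. ]
scene rest endR [ 490.8 -142.6   24. ]
176 
180 
184 [(149, 165, 175), (137, 153, 164), (89, 97, 104), (107, 106, 110), (155, 153, 160), (164, 165, 171), (165, 164, 171), (158, 157, 162), (136, 144, 151), (138, 154, 163), (149, 165, 174), (148, 166, 175)]
188 
192 
196 [(167, 185, 197), (156, 174, 185), (103, 114, 120), (88, 92, 96), (154, 152, 159), (165, 164, 171), (163, 162, 167), (154, 154, 162), (148, 156, 164), (157, 173, 184), (163, 181, 192), (165, 181, 192)]
200 
204 
strip line yaw deg 3.42 y mid 54.7 x 448.6 583.1
strip line yaw deg 6.35 y mid 133.8 x 457.4 565.1
[[-0.001  0.342  0.94 ]
 [-0.001  0.94  -0.342]
 [-1.    -0.001 -0.   ]] [179.32215993 493.18799861 230.80989546]
```

Call:
carry_out(deltas=[[-1,0,-35,17,-5,0,0],[-1,0,-70,34,-10,0,0],[-1,0,-105,51,-15,0,0],[-1,0,-140,68,-20,0,0],[-1,0,-175,85,-23.4,0,0]], newtons=60)

```text
time_s: 0.72
eef_pos: [199.3, 298.6, 231.1]
ee_rot: [0.707, -0.022, 0.707, 0.022]
force: [0.7, 0.3, 0.0]
grip_width: 1.001
```

Call:
carry_out(deltas=[[-1,0,-40,40,0,0,0],[-1,10,-80,80,0,0,0],[-1,30,-120,120,0,0,0],[-1,50,-160,160,0,0,0],[-1,70,-200,200,0,0,0]])

```text
time_s: 1.35
eef_pos: [412.2, 110.5, 160.6]
ee_rot: [0.707, -0.021, 0.707, 0.021]
force: [0.8, 0.4, 0.9]
grip_width: 1.002
```

Call:
carry_out(deltas=[[-1,20,-32,32,0,0,0],[-1,50,-63,65,0,0,0],[-1,81,-63,65,0,0,0],[-1,81,-63,65,0,0,0],[-1,81,-63,65,0,0,0]])

```text
time_s: 1.98
eef_pos: [480.0, 53.4, 81.4]
ee_rot: [0.707, -0.021, 0.706, 0.021]
force: [-0.8, -0.5, 0.5]
grip_width: 1.001
```

```bash
python3 - <<'E'
from h import *
s,M=tool(); print(M.round(3),s["eef_pos"].round(1),s["joints"].round(2),s["force"].round(1),s["time_s"])
im=viewer.capture("top"); cv2.imwrite("pics/t1.png",cv2.resize(im[120:240,150:310,::-1],(800,600),interpolation=cv2.INTER_CUBIC))
E
```

```text
[[ 0.001 -0.06   0.998]
 [-0.     0.998  0.06 ]
 [-1.    -0.     0.001]] [480.   53.4  81.4] [-0.13  0.4   1.81  0.    0.93 -1.76] [-0.8 -0.5  0.5] 1.975
```

Call:
carry_out(deltas=[[0,20,-0.5,0,0,0,0],[0,40,-0.9,0,0,0,0],[0,52,-0.9,0,0,0,0],[0,57,-0.9,0,0,0,0],[0,60,-0.9,0,0,0,0]])

```text
time_s: 2.65
eef_pos: [480.1, 52.3, 20.7]
ee_rot: [0.707, -0.021, 0.706, 0.021]
force: [-0.6, -1.2, -0.3]
grip_width: 0.503
```

Call:
carry_out(deltas=[[0,2,0,0,0,0,0],[0,4,0,0,0,0,0],[0,6,0,0,0,0,0],[0,6,0,0,0,0,0],[0,6,0,0,0,0,0]])

```text
time_s: 3.28
eef_pos: [479.8, 52.2, 14.3]
ee_rot: [0.707, -0.021, 0.707, 0.021]
force: [0.4, 0.4, -0.6]
grip_width: 0.499
```

View pics/t1.png

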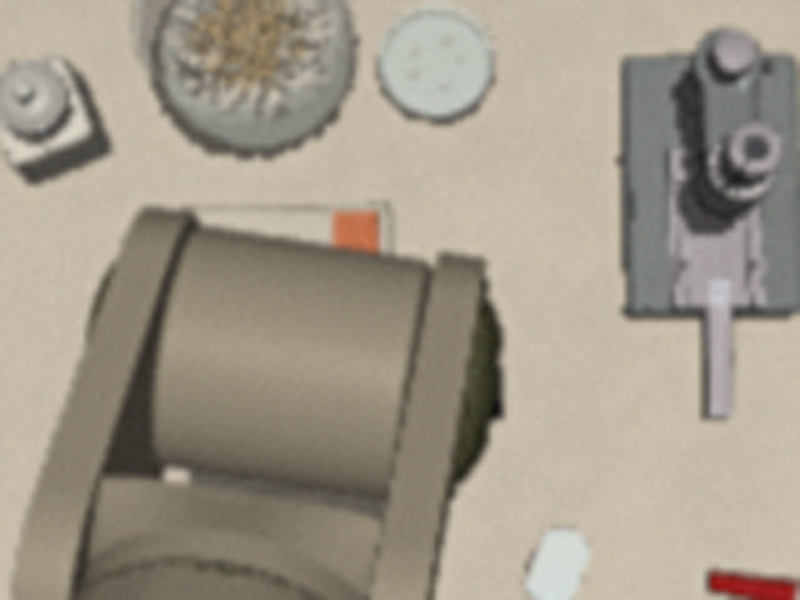

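The arm hides all but the plain end of the strip (crop 356,230). There is no contact force at z 14.3, so I close and lift.

Call:
carry_out(deltas=[[1,0,0,0,0,0,0],[1,0,0,0,0,0,0],[1,0,0,0,0,0,0],[1,0,0,0,0,0,0],[1,0,0,0,0,0,0]], newtons=70)

```text
time_s: 3.9
eef_pos: [480.0, 52.2, 14.8]
ee_rot: [0.707, -0.021, 0.707, 0.021]
force: [-1.4, -0.2, 5.1]
grip_width: 0.251
```

Call:
carry_out(deltas=[[1,-2,0,0,0,0,0],[1,-10,0,0,0,0,0],[1,-25,0,0,0,0,0],[1,-45,0,0,0,0,0],[1,-65,0,0,0,0,0]])

```text
time_s: 4.53
eef_pos: [479.9, 52.2, 80.8]
ee_rot: [0.707, -0.021, 0.707, 0.021]
force: [-0.2, 0.5, -1.6]
grip_width: 0.255
```

```bash
python3 - <<'E'
from h import *
s,M=tool(); print(M.round(4),s["eef_pos"].round(1),s["force"].round(1),s["wrist_torque"].round(2),s["grip_width"])
im=viewer.capture("scene"); cv2.imwrite("scene_raw1.png",im[:,:,::-1]); cv2.imwrite("pics/s1.png",cv2.resize(im[120:270,150:350,::-1],(800,600),interpolation=cv2.INTER_CUBIC))
im=viewer.capture("top"); cv2.imwrite("top_raw1.png",im[:,:,::-1])
E
```

```text
[[ 8.000e-04 -5.960e-02  9.982e-01]
 [-1.000e-04  9.982e-01  5.960e-02]
 [-1.000e+00 -1.000e-04  8.000e-04]] [479.9  52.2  80.8] [-0.2  0.5 -1.6] [0.01 0.06 0.04] 0.2547198670470358
```

View pics/s1.png

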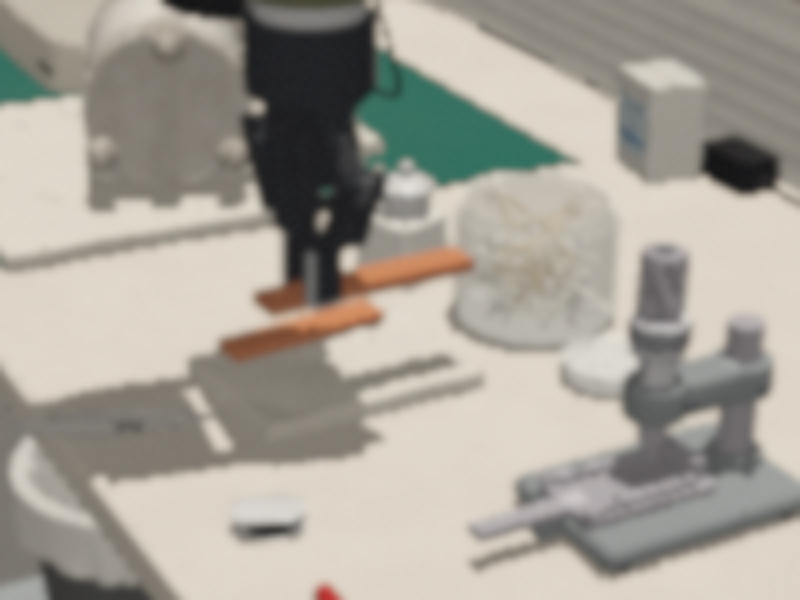

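The held strip runs from (255,300) to (470,260) in the crop. The spare stays on the pad at (224–376, 304–356). I compare the held strip with its predicted projection.

```bash
python3 - <<'E'
from h import *
im=cv2.imread("scene_raw1.png"); hsv=cv2.cvtColor(im,cv2.COLOR_BGR2HSV); m=cv2.inRange(hsv,(3,110,60),(20,255,255))
for c in cv2.findContours(m,cv2.RETR_EXTERNAL,cv2.CHAIN_APPROX_NONE)[0]:
    if cv2.contourArea(c)>15: print("blob",cv2.boundingRect(c), cv2.approxPolyDP(c,1.5,True)[:,0].tolist())
yaw=np.radians(3.42); ax=np.array([np.cos(yaw),np.sin(yaw),0]); ay=np.array([-ax[1],ax[0],0])
def box(cx,cy,zb,L,yaw):
    a=np.array([np.cos(yaw),np.sin(yaw),0]); b=np.array([-a[1],a[0],0]); C=np.array([cx,cy,zb])
    return {f"{i:+d}{j:+d}{k}":C+a*i*L/2+b*j*12+[0,0,8*k] for i in(1,-1) for j in(1,-1) for k in(0,1)}
for nm,b in(("held",box(515.7,54.7,80.1,140,yaw)),("spare",box(511,133.8,14,112,np.radians(6.3)))):
    for k,p in b.items(): print(nm,k,proj("scene",p)[0].round(1))
im=cv2.imread("top_raw1.png"); hsv=cv2.cvtColor(im,cv2.COLOR_BGR2HSV); m=cv2.inRange(hsv,(3,110,60),(20,255,255))
for c in cv2.findContours(m,cv2.RETR_EXTERNAL,cv2.CHAIN_APPROX_NONE)[0]:
    if cv2.contourArea(c)>8:
        print("top blob",cv2.boundingRect(c))
b=box(515.7,54.7,80.1,140,yaw)
for k,p in b.items(): print("topheld",k,proj("top",p)[0].round(1))
E
```

```text
blob (206, 196, 38, 14) [[243, 198], [241, 196], [232, 197], [206, 207], [210, 209], [242, 200]]
blob (215, 190, 11, 8) [[225, 192], [223, 190], [215, 194], [219, 197], [225, 195]]
blob (235, 183, 32, 11) [[266, 185], [264, 183], [248, 185], [236, 189], [235, 192], [251, 190]]
held +1+10 [261.7 184.2]
held +1+11 [261.8 181.2]
held +1-10 [267.  187.6]
held +1-11 [267.1 184.6]
held -1+10 [211.4 195.8]
held -1+11 [211.4 192.7]
held -1-10 [216.2 199.6]
held -1-11 [216.2 196.4]
spare +1+10 [239.7 197.5]
spare +1+11 [239.7 194.8]
spare +1-10 [244.8 200.8]
spare +1-11 [244.8 198. ]
spare -1+10 [202.7 207.5]
spare -1+11 [202.6 204.6]
spare -1-10 [207.5 211. ]
spare -1-11 [207.4 208.2]
top blob (215, 158, 9, 12)
topheld +1+10 [214.1 158.3]
topheld +1+11 [213.8 157.7]
topheld +1-10 [223.8 158. ]
topheld +1-11 [223.6 157.4]
topheld -1+10 [215.7 214.8]
topheld -1+11 [215.4 214.7]
topheld -1-10 [225.5 214.4]
topheld -1-11 [225.3 214.3]
```

```bash
python3 - <<'E'
from h import *
im=cv2.imread("top_raw0.png").astype(float)
rb=cv2.GaussianBlur((im[:,:,2]-im[:,:,0])/im[:,:,2],(1,5),0)
def edges(v,u0,u1,t,z):
    r=rb[v]; a=[u for u in range(u0,u1) if r[u]>=t>r[u+1]]; b=[u for u in range(u0,u1) if r[u]<t<=r[u+1]]
    if not a or not b: return
    f=lambda u:u+(t-r[u])/(r[u+1]-r[u]); l,rr=f(a[0]),f(b[-1])
    return ray("top",[[l,v],[rr,v]],z)
for z,rows,u0,u1 in((24,range(184,202,2),286,301),(18,range(134,182,4),268,318)):
    c=[]
    for v in rows:
        e=edges(v,u0,u1,.095,z)
        if e is not None: c.append([e[0,0],e[:,1].mean(),e[0,1]-e[1,1]])
    c=np.array(c); print(c.round(1).tolist()); k=np.polyfit(c[:,0],c[:,1],1); print("yaw",np.degrees(k[0]).round(2),"y@597",np.polyval(k,597).round(1),"y@505",np.polyval(k,505).round(1))
for u in(292,293,294): print(u,[(v,round(rb[v,u],3)) for v in range(198,208)])
for u in(278,282,303,307): print(u,[(v,round(rb[v,u],3)) for v in range(178,186)],[(v,round(rb[v,u],3)) for v in range(128,136)])
E
```

```text
[[531.3, -134.2, 15.5], [526.0, -133.9, 14.0], [520.7, -134.0, 13.7], [515.4, -134.2, 13.6], [510.1, -134.6, 13.7], [504.9, -134.7, 14.1], [499.6, -134.9, 13.9], [494.4, -134.9, 14.0], [489.1, -135.1, 14.6]]
yaw 1.67 y@597 -132.0 y@505 -134.6
[[666.0, -129.3, 93.8], [655.1, -129.8, 94.2], [644.2, -130.2, 94.5], [633.3, -130.4, 94.5], [622.4, -130.6, 94.7], [611.5, -130.9, 94.6], [600.7, -131.3, 94.9], [589.9, -131.5, 95.0], [579.1, -131.8, 94.9], [568.4, -132.1, 95.2], [557.7, -132.9, 95.0], [547.0, -133.6, 94.0]]
yaw 1.84 y@597 -131.5 y@505 -134.5
292 [(198, np.float64(0.033)), (199, np.float64(0.028)), (200, np.float64(0.018)), (201, np.float64(0.007)), (202, np.float64(0.019)), (203, np.float64(0.063)), (204, np.float64(0.113)), (205, np.float64(0.141)), (206, np.float64(0.148)), (207, np.float64(0.147))]
293 [(198, np.float64(0.037)), (199, np.float64(0.037)), (200, np.float64(0.032)), (201, np.float64(0.028)), (202, np.float64(0.042)), (203, np.float64(0.08)), (204, np.float64(0.121)), (205, np.float64(0.143)), (206, np.float64(0.147)), (207, np.float64(0.147))]
294 [(198, np.fl
[... 1369 characters left out ...]
p.float64(0.118)), (131, np.float64(0.07)), (132, np.float64(0.019)), (133, np.float64(-0.007)), (134, np.float64(-0.008)), (135, np.float64(0.003))]
307 [(178, np.float64(-0.015)), (179, np.float64(-0.01)), (180, np.float64(-0.004)), (181, np.float64(0.009)), (182, np.float64(0.047)), (183, np.float64(0.102)), (184, np.float64(0.139)), (185, np.float64(0.15))] [(128, np.float64(0.149)), (129, np.float64(0.141)), (130, np.float64(0.112)), (131, np.float64(0.06)), (132, np.float64(0.011)), (133, np.float64(-0.009)), (134, np.float64(-0.012)), (135, np.float64(-0.009))]<stdin>:3: RuntimeWarning: divide by zero encountered in divide
<stdin>:3: RuntimeWarning: invalid value encountered in divide
```

Call:
carry_out(deltas=[[1,0,-37,-5,0.4,0,0],[1,0,-80,-10,0.8,0,0],[1,0,-125,-17,1.2,0,0],[1,0,-165,-22,1.67,0,0],[1,0,-187,-25,1.67,0,0]])

```text
time_s: 5.25
eef_pos: [465.5, -137.7, 79.0]
ee_rot: [0.707, -0.01, 0.707, 0.01]
force: [0.3, 1.1, -2.5]
grip_width: 0.25
```

Call:
carry_out(deltas=[[1,10,0,0,0,0,0],[1,25,0,0,0,0,0],[1,38,0,0,0,0,0],[1,45,0,0,0,0,0],[1,45,0,0,0,0,0]])

```text
time_s: 5.88
eef_pos: [465.8, -135.5, 33.7]
ee_rot: [0.707, -0.011, 0.707, 0.011]
force: [0.0, -0.0, -1.4]
grip_width: 0.25
```

```bash
python3 - <<'E'
from h import *
s,M=tool(); print(M.round(4),s["eef_pos"].round(1),s["joints"].round(2),s["force"].round(1),s["wrist_torque"].round(2),s["grip_width"])
for n in("scene","top"): cv2.imwrite(f"{n}_raw2.png",viewer.capture(n)[:,:,::-1])
a=cv2.imread("top_raw2.png")[120:220,240:340]; b=cv2.imread("scene_raw2.png")[170:270,235:345]
f=lambda x,w:cv2.resize(x,(w,500),interpolation=cv2.INTER_CUBIC)
cv2.imwrite("pics/i2.png",np.hstack([f(a,350 if 0 else 400),f(b,400)]))
im=cv2.imread("top_raw2.png"); hsv=cv2.cvtColor(im,cv2.COLOR_BGR2HSV); m=cv2.inRange(hsv,(3,110,50),(20,255,255))
for c in cv2.findContours(m,cv2.RETR_EXTERNAL,cv2.CHAIN_APPROX_NONE)[0]:
    x,y,w,h=cv2.boundingRect(c)
    if x>250 and w*h>20: print(x,y,w,h,ray("top",[[x-.5,y+h//2],[x+w-.5,y+h//2],[x+w/2,y-.5]],43).round(1).tolist())
E
```

```text
[[-1.000e-03 -3.090e-02  9.995e-01]
 [ 6.000e-04  9.995e-01  3.090e-02]
 [-1.000e+00  6.000e-04 -1.000e-03]] [ 465.8 -135.5   33.7] [-0.53  0.49  1.83  0.    0.82 -2.13] [ 0.  -0.  -1.4] [0.04 0.08 0.  ] 0.25009081380072135
289 168 8 7 [[562.9, -119.1, 43.0], [563.4, -139.8, 43.0], [572.3, -130.7, 43.0]]
```

View pics/i2.png

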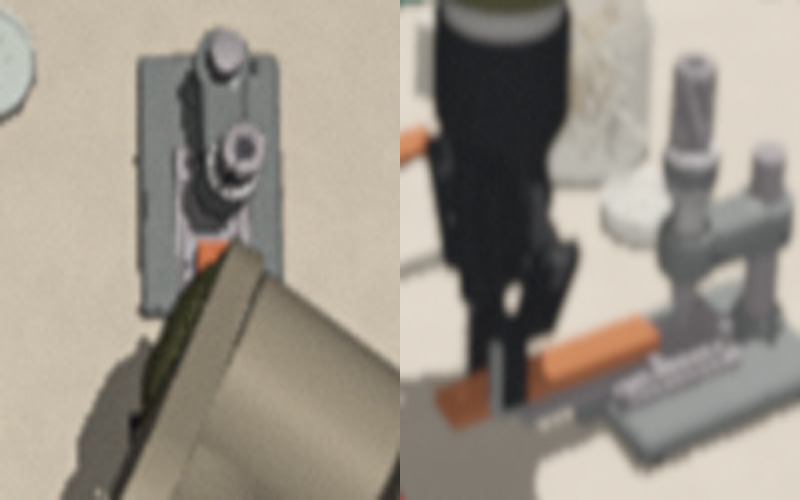

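The tip is at (572, −132.5), as predicted, which is gauge x ≈ −25 and centred. I lower it onto the stage.

Call:
carry_out(deltas=[[1,3,0,0,0,0,0],[1,6,0,0,0,0,0],[1,7.5,0,0,0,0,0],[1,8,0,0,0,0,0],[1,8,0,0,0,0,0]])

```text
time_s: 6.6
eef_pos: [465.9, -135.9, 26.3]
ee_rot: [0.707, -0.011, 0.707, 0.011]
force: [0.2, 0.3, -1.9]
grip_width: 0.254
```

Call:
carry_out(deltas=[[1,0.3,0,0,0,0,0],[1,0.6,0,0,0,0,0],[1,0.8,0,0,0,0,0],[1,0.8,0,0,0,0,0],[1,0.8,0,0,0,0,0]])

```text
time_s: 7.22
eef_pos: [466.0, -135.9, 25.5]
ee_rot: [0.707, -0.011, 0.707, 0.011]
force: [0.0, -0.4, -2.1]
grip_width: 0.251
```

Call:
carry_out(deltas=[[1,0.3,0,0,0,0,0],[1,0.6,0,0,0,0,0],[1,0.6,0,0,0,0,0],[1,0.6,0,0,0,0,0],[1,0.6,0,0,0,0,0]])

```text
time_s: 7.85
eef_pos: [465.9, -135.9, 24.9]
ee_rot: [0.707, -0.011, 0.707, 0.011]
force: [-0.3, -0.8, -1.2]
grip_width: 0.252
```

Call:
carry_out(deltas=[[1,0.3,0,0,0,0,0],[1,0.5,0,0,0,0,0],[1,0.5,0,0,0,0,0],[1,0.5,0,0,0,0,0],[1,0.5,0,0,0,0,0]])

```text
time_s: 8.48
eef_pos: [466.0, -135.9, 24.4]
ee_rot: [0.707, -0.011, 0.707, 0.011]
force: [-0.5, -1.2, -1.2]
grip_width: 0.255
```

Call:
carry_out(deltas=[[1,0.3,0,0,0,0,0],[1,0.5,0,0,0,0,0],[1,0.5,0,0,0,0,0],[1,0.5,0,0,0,0,0],[1,0.5,0,0,0,0,0]])

```text
time_s: 9.1
eef_pos: [466.0, -136.0, 24.1]
ee_rot: [0.707, -0.011, 0.707, 0.011]
force: [-2.2, 0.4, 5.1]
grip_width: 0.255
```

```bash
python3 - <<'E'
from h import *
s,M=tool(); print(M.round(4),s["eef_pos"].round(2),s["force"].round(2),s["wrist_torque"].round(3))
E
```

```text
[[ 1.000e-04 -3.050e-02  9.995e-01]
 [-1.000e-04  9.995e-01  3.050e-02]
 [-1.000e+00 -1.000e-04  1.000e-04]] [ 465.98 -135.97   24.13] [-2.16  0.39  5.13] [0.097 0.485 0.004]
```

It is in contact at 5 N. I slide it forward.

Call:
carry_out(deltas=[[1,-0.3,0,4,0,0,0],[1,-0.3,0,8,0,0,0],[1,-0.3,0,12,0,0,0],[1,-0.3,0,16,0,0,0],[1,-0.3,0,18,0,0,0]])

```text
time_s: 9.72
eef_pos: [483.9, -135.4, 24.3]
ee_rot: [0.707, -0.011, 0.707, 0.011]
force: [-5.5, -1.0, 6.2]
grip_width: 0.256
```

Call:
carry_out(deltas=[[1,0,0,4,0,0,0],[1,0,0,8,0,0,0],[1,0,0,12,0,0,0],[1,0,0,15,0,0,0],[1,0,0,17,0,0,0]])

```text
time_s: 10.35
eef_pos: [500.8, -134.9, 24.3]
ee_rot: [0.707, -0.011, 0.707, 0.011]
force: [-7.0, -0.6, 7.1]
grip_width: 0.255
```

Call:
carry_out(deltas=[[1,0,0,0.8,0,0,0],[1,0,0,1.6,0,0,0],[1,0,0,2.4,0,0,0],[1,0,0,3,0,0,0],[1,0,0,3,0,0,0]])

```text
time_s: 10.98
eef_pos: [503.8, -134.8, 24.3]
ee_rot: [0.707, -0.011, 0.707, 0.011]
force: [-4.9, 0.4, 5.5]
grip_width: 0.252
```

Call:
carry_out(deltas=[[1,-0.3,0,0.5,0,0,0],[1,-0.3,0,1.0,0,0,0],[1,-0.3,0,1.5,0,0,0],[1,-0.3,0,2,0,0,0],[1,-0.3,0,2,0,0,0]])

```text
time_s: 11.6
eef_pos: [506.1, -134.7, 24.4]
ee_rot: [0.707, -0.011, 0.707, 0.011]
force: [0.8, -0.0, -1.5]
grip_width: 0.253
```

Call:
carry_out(deltas=[[1,0,0,0.3,0,0,0],[1,0,0,0.6,0,0,0],[1,0,0,0.9,0,0,0],[1,0,0,1.2,0,0,0],[1,0,0,1.2,0,0,0]])

```text
time_s: 12.22
eef_pos: [507.2, -134.7, 24.5]
ee_rot: [0.707, -0.011, 0.707, 0.011]
force: [-0.1, 0.3, -1.5]
grip_width: 0.252
```

Call:
carry_out(deltas=[[1,0,0,0.3,0,0,0],[1,0,0,0.6,0,0,0],[1,0,0,0.8,0,0,0],[1,0,0,0.8,0,0,0],[1,0,0,0.8,0,0,0]])

```text
time_s: 12.85
eef_pos: [507.8, -134.6, 24.4]
ee_rot: [0.707, -0.011, 0.707, 0.011]
force: [-0.7, -0.8, -0.2]
grip_width: 0.248
```

Call:
carry_out(deltas=[[1,0,0,0.3,0,0,0],[1,0,0,0.6,0,0,0],[1,0,0,0.6,0,0,0],[1,0,0,0.6,0,0,0],[1,0,0,0.6,0,0,0]])

```text
time_s: 13.48
eef_pos: [507.9, -134.6, 24.3]
ee_rot: [0.706, -0.011, 0.708, 0.011]
force: [-5.9, -1.2, 0.3]
grip_width: 0.256
```

The push shows 6 N against the stop at tip ≈ 614, where 615 was expected. I ease off, seat it down slightly, open, and look.

Call:
carry_out(deltas=[[1,0.2,0,-0.2,0,0,0],[1,0.3,0,-0.2,0,0,0],[0.35,0.3,0,-0.2,0,0,0],[0,0.3,0,-0.2,0,0,0],[0,0.3,0,-0.2,0,0,0]])

```text
time_s: 14.1
eef_pos: [508.6, -134.7, 24.3]
ee_rot: [0.707, -0.011, 0.707, 0.011]
force: [0.8, 0.1, 0.1]
grip_width: 0.498
```

Call:
carry_out(deltas=[[0,0,0,0,0,0,0],[0,-10,0,0,0,0,0],[0,-30,0,-10,0,0,0],[0,-60,0,-40,0,0,0],[0,-100,0,-90,0,0,0]])

```text
time_s: 14.72
eef_pos: [418.9, -137.4, 124.4]
ee_rot: [0.707, -0.011, 0.707, 0.011]
force: [0.5, -0.5, 0.5]
grip_width: 0.5
```

```bash
python3 - <<'E'
from h import *
s,M=tool(); print(M.round(4),s["eef_pos"].round(1),s["joints"].round(2),s["force"].round(2),s["grip_width"])
for n in("scene","top"): cv2.imwrite(f"{n}_raw3.png",viewer.capture(n)[:,:,::-1])
a=cv2.imread("top_raw3.png")[120:220,250:330]; b=cv2.imread("scene_raw3.png")[170:270,260:350]
cv2.imwrite("pics/i3.png",np.hstack([cv2.resize(a,(400,500),interpolation=cv2.INTER_CUBIC),cv2.resize(b,(400,444),interpolation=cv2.INTER_CUBIC)[:500] if 0 else cv2.resize(b,(400,500),interpolation=cv2.INTER_CUBIC)]))
E
```

```text
[[ 3.000e-04 -3.130e-02  9.995e-01]
 [-2.000e-04  9.995e-01  3.130e-02]
 [-1.000e+00 -2.000e-04  3.000e-04]] [ 418.9 -137.4  124.4] [-0.58  0.26  1.88 -0.    1.   -2.19] [ 0.51 -0.48  0.51] 0.5004904040635092
```

View pics/i3.png

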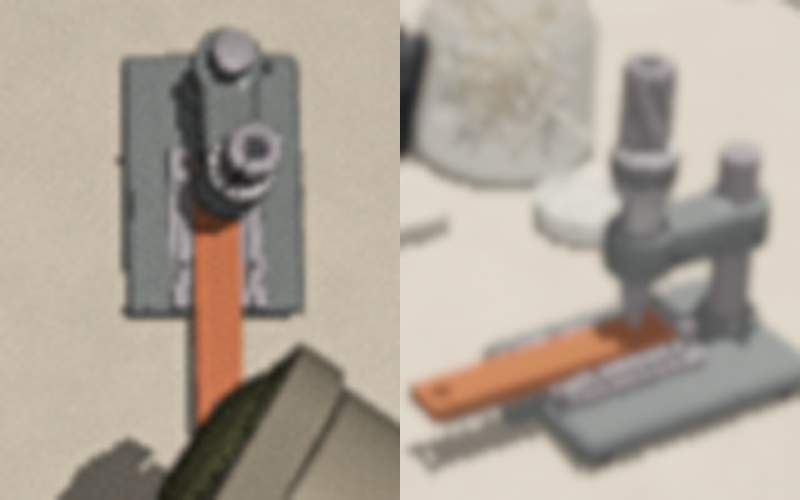

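The strip lies flat in the channel, with its hole at the outer end (scene crop 440,388) and its plain end under the spindle (650,325). The knob top is at (650,62). Next I check the hole end numerically and move over the knob.

Call:
carry_out(deltas=[[0,-40,0,0,-5,0,0],[0,-80,0,10,-10,0,0],[0,-80,0,65,-15,0,0],[0,-80,0,122,-20,0,0],[0,-80,0,178.2,-20,0,0]], newtons=60)

```text
time_s: 15.45
eef_pos: [599.8, -131.5, 203.2]
ee_rot: [0.695, -0.134, 0.694, 0.134]
force: [0.2, -0.3, 0.5]
grip_width: 0.498
```

Call:
carry_out(deltas=[[0,0,0,0,0,0,0],[0,0,0,0,0,0,0],[0,0,0,0,0,0,0],[0,0,0,0,0,0,0],[0,0,0,0,0,0,0]])

```text
time_s: 16.08
eef_pos: [597.4, -132.0, 203.7]
ee_rot: [0.695, -0.133, 0.694, 0.133]
force: [-0.1, 0.1, -0.4]
grip_width: 0.5
```

```bash
python3 - <<'E'
from h import *
s,M=tool(); print(M.round(4),s["eef_pos"].round(1),s["joints"].round(2),s["force"].round(2),s["grip_width"],s["time_s"])
im=viewer.capture("scene"); cv2.imwrite("scene_raw4.png",im[:,:,::-1]); cv2.imwrite("pics/s4.png",cv2.resize(im[100:270,240:360,::-1],(424,600),interpolation=cv2.INTER_CUBIC))
g=np.array([597,-131.8,0]);a=np.radians(1.75);X=np.array([np.cos(a),np.sin(a),0]);Y=np.array([-X[1],X[0],0])
im=cv2.imread("scene_raw3.png"); hsv=cv2.cvtColor(im,cv2.COLOR_BGR2HSV); m=cv2.inRange(hsv,(3,110,50),(20,255,255)); m[:,:255]=0
for c in cv2.findContours(m,cv2.RETR_EXTERNAL,cv2.CHAIN_APPROX_NONE)[0]:
    if cv2.contourArea(c)>20: print(cv2.boundingRect(c),cv2.approxPolyDP(c,1.2,True)[:,0].tolist())
for x in(-122,18):
    for y in(-12,12):
        for z in (24,32): print(x,y,z,proj("scene",g+x*X+y*Y+[0,0,z])[0].round(1))
E
```

```text
[[ 5.000e-04 -3.701e-01  9.290e-01]
 [-2.000e-04  9.290e-01  3.701e-01]
 [-1.000e+00 -4.000e-04  3.000e-04]] [ 597.4 -132.   203.7] [-0.41  0.53  1.26 -0.    1.36 -2.36] [-0.14  0.12 -0.4 ] 0.49966857510253365 16.075
(263, 233, 58, 21) [[320, 236], [316, 233], [313, 236], [309, 234], [263, 248], [270, 253]]
-122 -12 24 [266.5 255.5]
-122 -12 32 [266.6 252.1]
-122 12 24 [260.6 250.2]
-122 12 32 [260.7 246.9]
18 -12 24 [320.5 239.5]
18 -12 32 [320.7 236.3]
18 12 24 [314.  234.8]
18 12 32 [314.2 231.7]
```

View pics/s4.png

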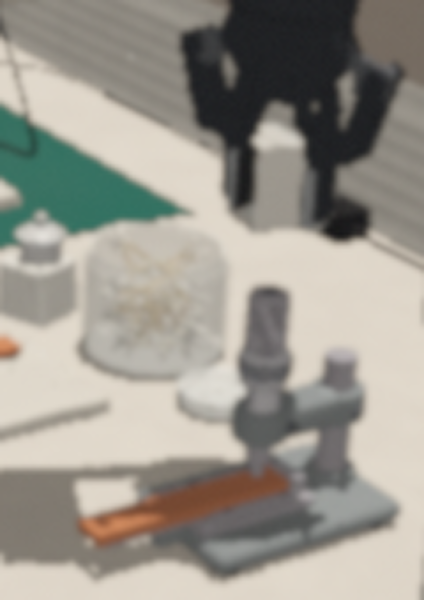

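The tip's right end is at raw column 320, against 320.5 predicted for fully home. The gripper is over the knob (268,290), so I descend.

Call:
carry_out(deltas=[[0,15,0,0,0,0,0],[0,30,0,0,0,0,0],[0,40,0,0,0,0,0],[0,48,0,0,0,0,0],[0,48,0,0,0,0,0]])

```text
time_s: 16.75
eef_pos: [597.5, -131.8, 154.6]
ee_rot: [0.694, -0.133, 0.695, 0.134]
force: [0.5, -0.0, 0.7]
grip_width: 0.5
```

Call:
carry_out(deltas=[[0,6,0,0,0,0,0],[0,12,0,0,0,0,0],[0,18,0,0,0,0,0],[0,24,0,0,0,0,0],[0,26,0,0,0,0,0]])

```text
time_s: 17.38
eef_pos: [597.5, -131.9, 128.7]
ee_rot: [0.694, -0.133, 0.695, 0.133]
force: [-0.3, 0.1, 0.7]
grip_width: 0.501
```

Call:
carry_out(deltas=[[0.2,0,0,0,0,0,0],[0.4,0,0,0,0,0,0],[1,0,0,0,0,0,0],[1,0,0,0,0,0,0],[1,0,0,0,0,0,0]], newtons=40)

```text
time_s: 18.0
eef_pos: [597.9, -132.2, 129.6]
ee_rot: [0.695, -0.134, 0.694, 0.133]
force: [0.2, -2.5, 1.5]
grip_width: 0.289
```

```bash
python3 - <<'E'
from h import *
s,M=tool(); print(M.round(4),s["eef_pos"].round(1),s["joints"].round(2),s["force"].round(2),"tool frame F",(M.T@s["force"]).round(2),(M.T@s["wrist_torque"]).round(3),s["grip_width"],s["time_s"])
E
```

```text
[[ 8.000e-04 -3.704e-01  9.289e-01]
 [-7.000e-04  9.289e-01  3.704e-01]
 [-1.000e+00 -1.000e-03  5.000e-04]] [ 597.9 -132.2  129.6] [-0.41  0.59  1.35 -0.    1.2  -2.36] [ 0.22 -2.52  1.55] tool frame F [-1.55 -2.42 -0.73] [-0.005  0.092 -0.473] 0.2892129178756025 18.0
```

The knob is gripped and centred (lateral force about 2 N). I start turning clockwise.

Call:
carry_out(deltas=[[1,0,0,0,4,0,0],[1,0,0,0,12,0,0],[1,0,0,0,20,0,0],[1,0,0,0,28,0,0],[1,0,0,0,36,0,0]], newtons=60)

```text
time_s: 18.62
eef_pos: [598.0, -132.8, 129.7]
ee_rot: [0.702, 0.089, 0.701, -0.09]
force: [1.2, -6.4, 2.9]
grip_width: 0.29
```

```bash
cat > st.py <<'E'
from h import *
s,M=tool(); print("yaw",np.degrees(np.arctan2(M[1,1],M[0,1])).round(1),s["eef_pos"].round(1),"j6",s["joints"][5].round(2),"F",s["force"].round(1),"Tool T",(M.T@s["wrist_torque"]).round(3),"tau6",s["tau"][5].round(3),s["grip_width"].round(3),s["time_s"])
E
python3 st.py
```

```text
Traceback (most recent call last):
  File "st.py", line 2, in <module>
    s,M=tool(); print("yaw",np.degrees(np.arctan2(M[1,1],M[0,1])).round(1),s["eef_pos"].round(1),"j6",s["joints"][5].round(2),"F",s["force"].round(1),"Tool T",(M.T@s["wrist_torque"]).round(3),"tau6",s["tau"][5].round(3),s["grip_width"].round(3),s["time_s"])
                                                                                                                                                                                                                            ^^^^^^^^^^^^^^^^^^^^^
AttributeError: 'float' object has no attribute 'round'
```

Call:
carry_out(deltas=[[1,0,-0.4,0,8,0,0],[1,0,-0.8,0,16,0,0],[1,0,-0.8,0,24,0,0],[1,0,-0.8,0,32,0,0],[1,0,-0.8,0,36,0,0]])

```text
time_s: 19.25
eef_pos: [597.6, -133.5, 129.7]
ee_rot: [0.64, 0.301, 0.639, -0.302]
force: [0.1, -5.4, 2.9]
grip_width: 0.282
```

```bash
sed -i 's/s\["grip_width"\].round(3)/round(s["grip_width"],3)/' st.py; python3 st.py
```

```text
yaw 39.6 [ 597.6 -133.5  129.7] j6 -1.1 F [ 0.1 -5.4  2.9] Tool T [-0.145 -0.673 -0.587] tau6 -0.287 0.282 19.25
```

Call:
carry_out(deltas=[[1,0,-0.4,0.5,3,0,0],[1,0,-0.4,0.5,6,0,0],[1,0,-0.4,0.5,10,0,0],[1,0,-0.4,0.5,14,0,0],[1,0,-0.4,0.5,16,0,0]])

```text
time_s: 19.88
eef_pos: [597.4, -133.7, 129.6]
ee_rot: [0.592, 0.386, 0.592, -0.387]
force: [-1.6, -4.3, 5.7]
grip_width: 0.29
```

```bash
python3 st.py
```

```text
yaw 23.7 [ 597.4 -133.7  129.6] j6 -0.82 F [-1.6 -4.3  5.7] Tool T [-0.174 -0.455 -0.602] tau6 -0.027 0.29 19.875
```

Call:
carry_out(deltas=[[1,0,0,0,3,0,0],[1,0,0,0,6,0,0],[1,0,0,0,9,0,0],[1,0,0,0,12,0,0],[1,0,0,0,12,0,0]])

```text
time_s: 20.5
eef_pos: [597.3, -133.8, 129.7]
ee_rot: [0.549, 0.446, 0.548, -0.447]
force: [-3.4, -5.1, 6.4]
grip_width: 0.289
```

```bash
python3 st.py
```

```text
yaw 11.7 [ 597.3 -133.8  129.7] j6 -0.62 F [-3.4 -5.1  6.4] Tool T [ 0.018 -0.566 -0.723] tau6 0.213 0.289 20.5
```

Call:
carry_out(deltas=[[1,0,0,0,3,0,0],[1,0,0,0,6,0,0],[1,0,0,0,9,0,0],[1,0,0,0,12,0,0],[1,0,0,0,12,0,0]])

```text
time_s: 21.12
eef_pos: [597.1, -133.8, 129.7]
ee_rot: [-0.499, -0.501, -0.499, 0.502]
force: [-4.3, -3.8, 6.2]
grip_width: 0.289
```

```bash
python3 st.py
```

```text
yaw -0.3 [ 597.1 -133.8  129.7] j6 -0.41 F [-4.3 -3.8  6.2] Tool T [ 0.062 -0.807 -0.801] tau6 0.211 0.289 21.125
```

Call:
carry_out(deltas=[[1,-0.5,-0.5,0.5,2,0,0],[1,-0.5,-0.5,0.5,4,0,0],[1,-0.5,-0.5,0.5,6,0,0],[1,-0.5,-0.5,0.5,8,0,0],[1,-0.5,-0.5,0.5,10,0,0]])

```text
time_s: 21.75
eef_pos: [596.8, -133.9, 129.7]
ee_rot: [-0.453, -0.543, -0.453, 0.543]
force: [-3.5, -3.6, 2.9]
grip_width: 0.286
```

```bash
python3 st.py
```

```text
yaw -10.4 [ 596.8 -133.9  129.7] j6 -0.23 F [-3.5 -3.6  2.9] Tool T [-0.121 -0.713 -0.457] tau6 -0.218 0.286 21.75
```

Call:
carry_out(deltas=[[1,0,0,0,2,0,0],[1,0,0,0,4,0,0],[1,0,0,0,6,0,0],[1,0,0,0,8,0,0],[1,0,0,0,10,0,0]])

```text
time_s: 22.38
eef_pos: [596.7, -133.8, 129.7]
ee_rot: [-0.403, -0.58, -0.404, 0.581]
force: [-4.0, -2.6, 4.1]
grip_width: 0.287
```

```bash
python3 st.py
```

```text
yaw -20.4 [ 596.7 -133.8  129.7] j6 -0.06 F [-4.  -2.6  4.1] Tool T [-0.12  -0.828 -0.483] tau6 -0.214 0.287 22.375
```

Call:
carry_out(deltas=[[1,0,0,0,2,0,0],[1,0,0,0,4,0,0],[1,0,0,0,6,0,0],[1,0,0,0,8,0,0],[1,0,0,0,10,0,0]])

```text
time_s: 23.0
eef_pos: [596.5, -133.7, 129.7]
ee_rot: [-0.351, -0.613, -0.352, 0.614]
force: [-5.4, -2.6, 4.8]
grip_width: 0.286
```

```bash
python3 st.py
```

```text
yaw -30.4 [ 596.5 -133.7  129.7] j6 0.12 F [-5.4 -2.6  4.8] Tool T [-0.16  -0.928 -0.473] tau6 -0.203 0.286 23.0
```

Call:
carry_out(deltas=[[1,0,0,0,2,0,0],[1,0,0,0,4,0,0],[1,0,0,0,6,0,0],[1,0,0,0,8,0,0],[1,0,0,0,10,0,0]])

```text
time_s: 23.62
eef_pos: [596.4, -133.7, 129.7]
ee_rot: [-0.296, -0.641, -0.297, 0.642]
force: [-6.6, -2.0, 5.1]
grip_width: 0.286
```

```bash
python3 st.py
```

```text
yaw -40.4 [ 596.4 -133.7  129.7] j6 0.29 F [-6.6 -2.   5.1] Tool T [-0.118 -1.02  -0.519] tau6 -0.192 0.286 23.625
```

Call:
carry_out(deltas=[[1,0,0,0,2,0,0],[1,0,0,0,4,0,0],[1,0,0,0,6,0,0],[1,0,0,0,8,0,0],[1,0,0,0,10,0,0]])

```text
time_s: 24.25
eef_pos: [596.3, -133.5, 129.7]
ee_rot: [-0.239, -0.665, -0.24, 0.666]
force: [-7.9, -1.9, 4.8]
grip_width: 0.288
```

```bash
python3 st.py
```

```text
yaw -50.4 [ 596.3 -133.5  129.7] j6 0.47 F [-7.9 -1.9  4.8] Tool T [-0.215 -1.204 -0.448] tau6 -0.181 0.288 24.25
```

Call:
carry_out(deltas=[[1,0,-0.5,0.6,2,0,0],[1,0,-0.5,0.6,4,0,0],[1,0,-0.5,0.6,5,0,0],[1,0,-0.5,0.6,6,0,0],[1,0,-0.5,0.6,8,0,0]])

```text
time_s: 24.88
eef_pos: [596.1, -133.5, 129.7]
ee_rot: [-0.192, -0.68, -0.193, 0.68]
force: [-5.1, 0.4, 4.3]
grip_width: 0.286
```

```bash
python3 st.py
```

```text
yaw -58.4 [ 596.1 -133.5  129.7] j6 0.61 F [-5.1  0.4  4.3] Tool T [-0.184 -0.695 -0.539] tau6 -0.309 0.286 24.875
```

Call:
carry_out(deltas=[[1,0,0,0,1,0,0],[1,0,0,0,2,0,0],[1,0,0,0,4,0,0],[1,0,0,0,6,0,0],[1,0,0,0,8,0,0]])

```text
time_s: 25.5
eef_pos: [596.0, -133.4, 129.7]
ee_rot: [-0.144, -0.692, -0.145, 0.692]
force: [-5.6, 2.3, 4.5]
grip_width: 0.285
```

```bash
python3 st.py
```

```text
yaw -66.4 [ 596.  -133.4  129.7] j6 0.75 F [-5.6  2.3  4.5] Tool T [ 0.066 -0.766 -0.582] tau6 -0.397 0.285 25.5
```

Call:
carry_out(deltas=[[1,0,0,0,1,0,0],[1,0,0,0,2,0,0],[1,0,0,0,4,0,0],[1,0,0,0,6,0,0],[1,0,0,0,8,0,0]])

```text
time_s: 26.12
eef_pos: [596.0, -133.3, 129.7]
ee_rot: [-0.096, -0.7, -0.097, 0.701]
force: [-5.4, 2.1, 4.2]
grip_width: 0.287
```

```bash
python3 st.py; python3 - <<'E'
from h import *
im=viewer.capture("scene"); cv2.imwrite("scene_raw5.png",im[:,:,::-1]); cv2.imwrite("pics/s5.png",cv2.resize(im[165:255,285:350,::-1],(433,600),interpolation=cv2.INTER_CUBIC))
E
```

```text
yaw -74.4 [ 596.  -133.3  129.7] j6 0.89 F [-5.4  2.1  4.2] Tool T [-0.111 -0.882 -0.572] tau6 -0.228 0.287 26.125
```

View pics/s5.png

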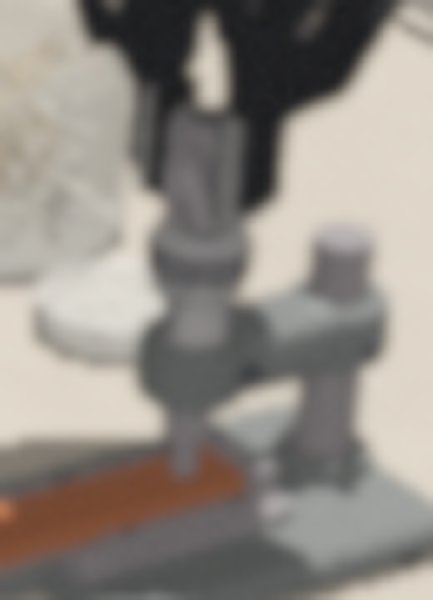

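The spindle tip meets the strip at (185,470), and the gripper is above the thimble. A drop-out near yaw −66 looks like the first click, so I continue in small sampled steps.

Call:
carry_out(deltas=[[1,0,0,0,1,0,0],[1,0,0,0,2,0,0],[1,0,0,0,3,0,0],[1,0,0,0,4,0,0],[1,0,0,0,5,0,0]])

```text
time_s: 26.8
eef_pos: [595.9, -133.2, 129.7]
ee_rot: [-0.065, -0.704, -0.066, 0.704]
force: [-5.6, 3.1, 5.4]
grip_width: 0.289
```

```bash
python3 st.py
```

```text
yaw -79.3 [ 595.9 -133.2  129.7] j6 0.97 F [-5.6  3.1  5.4] Tool T [-0.208 -0.921 -0.523] tau6 0.003 0.289 26.8
```

Call:
carry_out(deltas=[[1,0,0,0,1,0,0],[1,0,0,0,2,0,0],[1,0,0,0,3,0,0],[1,0,0,0,4,0,0],[1,0,0,0,5,0,0]])

```text
time_s: 27.42
eef_pos: [595.9, -133.1, 129.7]
ee_rot: [-0.034, -0.706, -0.035, 0.707]
force: [-6.0, 3.9, 6.9]
grip_width: 0.289
```

```bash
python3 st.py
```

```text
yaw -84.4 [ 595.9 -133.1  129.7] j6 1.06 F [-6.   3.9  6.9] Tool T [-0.091 -0.953 -0.532] tau6 -0.122 0.289 27.425
```

Call:
carry_out(deltas=[[1,0,0,0,1,0,0],[1,0,0,0,2,0,0],[1,0,0,0,3,0,0],[1,0,0,0,4,0,0],[1,0,0,0,5,0,0]])

```text
time_s: 28.05
eef_pos: [595.9, -133.0, 129.7]
ee_rot: [-0.003, -0.707, -0.005, 0.707]
force: [-5.2, 3.4, 4.5]
grip_width: 0.283
```

```bash
python3 st.py
```

```text
yaw -89.4 [ 595.9 -133.   129.7] j6 1.15 F [-5.2  3.4  4.5] Tool T [-0.026 -1.    -0.526] tau6 -0.211 0.283 28.05
```

```bash
cat > av.py <<'E'
from h import *
o=[]
for i in range(4):
    viewer.capture("top"); s,M=tool(); o.append([(M.T@s["wrist_torque"])[0],s["tau"][5]])
print("yaw",np.degrees(np.arctan2(M[1,1],M[0,1])).round(1),np.round(o,3).tolist(),"F",s["force"].round(1),s["time_s"])
E
python3 av.py
```

```text
yaw -89.3 [[0.078, -0.067], [0.104, 0.057], [0.13, -0.039], [0.046, -0.069]] F [-6.1  3.   5.1] 28.25
```

Call:
carry_out(deltas=[[1,0,0,0,1,0,0],[1,0,0,0,2,0,0],[1,0,0,0,3,0,0],[1,0,0,0,4,0,0],[1,0,0,0,4,0,0]])

```text
time_s: 28.88
eef_pos: [595.9, -133.0, 129.7]
ee_rot: [0.021, -0.706, 0.02, 0.707]
force: [-5.3, 3.6, 5.6]
grip_width: 0.286
```

```bash
python3 av.py
```

```text
yaw -93.3 [[0.074, -0.054], [0.084, -0.065], [0.067, -0.067], [0.032, -0.068]] F [-5.8  3.3  5.6] 29.075
```

Call:
carry_out(deltas=[[1,0,0,0,1,0,0],[1,0,0,0,2,0,0],[1,0,0,0,3,0,0],[1,0,0,0,4,0,0],[1,0,0,0,4,0,0]])

```text
time_s: 29.7
eef_pos: [595.9, -132.9, 129.7]
ee_rot: [0.046, -0.705, 0.045, 0.706]
force: [-6.3, 2.8, 6.5]
grip_width: 0.286
```

```bash
python3 av.py
```

```text
yaw -97.3 [[-0.019, 0.055], [-0.027, 0.043], [-0.054, 0.041], [-0.03, 0.041]] F [-6.2  3.7  5.4] 29.9
```

Call:
carry_out(deltas=[[1,0,0,0,1,0,0],[1,0,0,0,2,0,0],[1,0,0,0,3,0,0],[1,0,0,0,4,0,0],[1,0,0,0,4,0,0]])

```text
time_s: 30.52
eef_pos: [595.9, -132.8, 129.6]
ee_rot: [0.07, -0.703, 0.069, 0.704]
force: [-5.2, 4.3, 6.1]
grip_width: 0.287
```

```bash
python3 av.py
```

```text
yaw -101.3 [[-0.064, 0.094], [-0.019, 0.083], [-0.088, 0.081], [-0.056, 0.08]] F [-6.3  3.5  5.6] 30.725
```

Call:
carry_out(deltas=[[1,0,0,0,1,0,0],[1,0,0,0,2,0,0],[1,0,0,0,3,0,0],[1,0,0,0,4,0,0],[1,0,0,0,4,0,0]])

```text
time_s: 31.35
eef_pos: [595.9, -132.8, 129.7]
ee_rot: [0.095, -0.7, 0.094, 0.701]
force: [-6.3, 4.6, 5.9]
grip_width: 0.284
```

```bash
python3 av.py
```

```text
yaw -105.3 [[-0.075, 0.059], [-0.082, 0.046], [-0.053, 0.043], [-0.048, 0.042]] F [-6.   4.   4.8] 31.55
```

Call:
carry_out(deltas=[[1,0,0,0,1,0,0],[1,0,0,0,2,0,0],[1,0,0,0,3,0,0],[1,0,0,0,4,0,0],[1,0,0,0,4,0,0]])

```text
time_s: 32.17
eef_pos: [596.0, -132.7, 129.7]
ee_rot: [0.119, -0.697, 0.118, 0.698]
force: [-5.5, 3.9, 5.4]
grip_width: 0.286
```

```bash
python3 av.py
```

```text
yaw -109.3 [[0.093, -0.039], [0.127, -0.053], [0.075, -0.056], [0.045, -0.056]] F [-5.6  4.3  6.6] 32.375
```

The moment built up to yaw −105 and dropped out by −109. Counting back, the clicks came at about −62, −85 and −107, so three clicks. I open and lift clear.

Call:
carry_out(deltas=[[0.3,0,0,0,0,0,0],[0,0,0,0,0,0,0],[0,0,0,0,0,0,0],[0,0,0,0,0,0,0],[0,0,0,0,0,0,0]])

```text
time_s: 33.0
eef_pos: [596.3, -133.9, 129.7]
ee_rot: [-0.118, 0.697, -0.118, -0.697]
force: [-0.3, 0.8, 0.8]
grip_width: 0.497
```

Call:
carry_out(deltas=[[0,-10,0,0,0,0,0],[0,-25,0,0,0,0,0],[0,-45,0,0,0,0,0],[0,-65,0,0,0,0,0],[0,-90,0,0,0,0,0]])

```text
time_s: 33.62
eef_pos: [596.2, -133.8, 221.4]
ee_rot: [-0.118, 0.697, -0.118, -0.697]
force: [1.1, 0.4, -0.4]
grip_width: 0.494
```

```bash
python3 st.py
```

```text
yaw -109.3 [ 596.2 -133.8  221.4] j6 1.49 F [ 1.1  0.4 -0.4] Tool T [ 0.056  0.014 -0.014] tau6 0.0 0.494 33.625
```

Call:
carry_out(deltas=[[0,0,13,38,0,0,0],[0,0,26,76,0,0,0],[0,0,40,114,0,0,0],[0,0,53,152,0,0,0],[0,0,66,189,0,0,0]])

```text
time_s: 34.25
eef_pos: [394.9, -133.8, 220.9]
ee_rot: [-0.118, 0.698, -0.119, -0.697]
force: [0.5, -1.1, 0.4]
grip_width: 0.503
```

```bash
python3 st.py; python3 - <<'E'
from h import *
for n in("scene","top"): cv2.imwrite(f"{n}_raw6.png",viewer.capture(n)[:,:,::-1])
f=lambda x,h:cv2.resize(x,(400,h),interpolation=cv2.INTER_CUBIC)
t0,t6,s0,s6=[cv2.imread(n+".png") for n in("top_raw3","top_raw6","scene_raw3","scene_raw6")]
T=np.s_[138:168,288:318]; S=np.s_[175:250,260:335]
cv2.imwrite("pics/i6.png",np.vstack([np.hstack([f(t0[T],300)[:, :],f(t6[T],300)]),np.hstack([f(s0[S],300),f(s6[S],300)])]))
for n in("scene","top"):
    A=cv2.imread(f"{n}_raw0.png");B=cv2.imread(f"{n}_raw6.png")
    d=cv2.absdiff(A,B).max(2)>60; k=cv2.morphologyEx(d.astype(np.uint8),cv2.MORPH_OPEN,np.ones((3,3)))
    print(n,[tuple(x[:5]) for x in cv2.connectedComponentsWithStats(k)[2][1:].tolist() if x[4]>15])
E
```

```text
yaw -109.2 [ 394.9 -133.8  220.9] j6 1.3 F [ 0.5 -1.1  0.4] Tool T [-0.006  0.051 -0.009] tau6 0.577 0.503 34.25
scene [(178, 0, 10, 15, 121), (235, 0, 13, 8, 52), (188, 5, 49, 28, 683), (12, 8, 8, 4, 26), (145, 22, 13, 11, 90), (160, 29, 4, 7, 25), (211, 33, 30, 21, 408), (30, 36, 30, 63, 1149), (207, 63, 14, 8, 70), (240, 69, 7, 4, 26), (208, 77, 34, 53, 873), (239, 80, 11, 26, 167), (62, 92, 15, 23, 173), (217, 113, 3, 7, 21), (31, 116, 47, 9, 210), (84, 124, 9, 11, 46), (220, 124, 4, 5, 18), (222, 130, 19, 45, 432), (67, 157, 8, 16, 96), (78, 156, 12, 13, 114), (19, 161, 8, 10, 40), (5, 167, 11, 15, 75), (37, 197, 19, 30, 392), (214, 206, 53, 19, 379), (45, 237, 46, 32, 958), (263, 237, 46, 17, 291), (209, 245, 16, 6, 87), (182, 249, 6, 5, 24), (189, 250, 10, 3, 30), (197, 251, 44, 35, 1087), (26, 266, 39, 37, 403), (0, 304, 18, 10, 103)]
top [(217, 163, 10, 52, 442), (287, 166, 11, 41, 366), (244, 200, 111, 81, 2422), (383, 246, 4, 6, 21), (304, 253, 6, 6, 28), (329, 276, 47, 55, 901), (246, 281, 36, 38, 655), (263, 316, 15, 15, 156), (142, 322, 19, 15, 94), (93, 327, 206, 57, 7085), (162, 337, 13, 13, 67), (328, 343, 12, 15, 85), (234, 366, 37, 18, 458)]
```

View pics/i6.png

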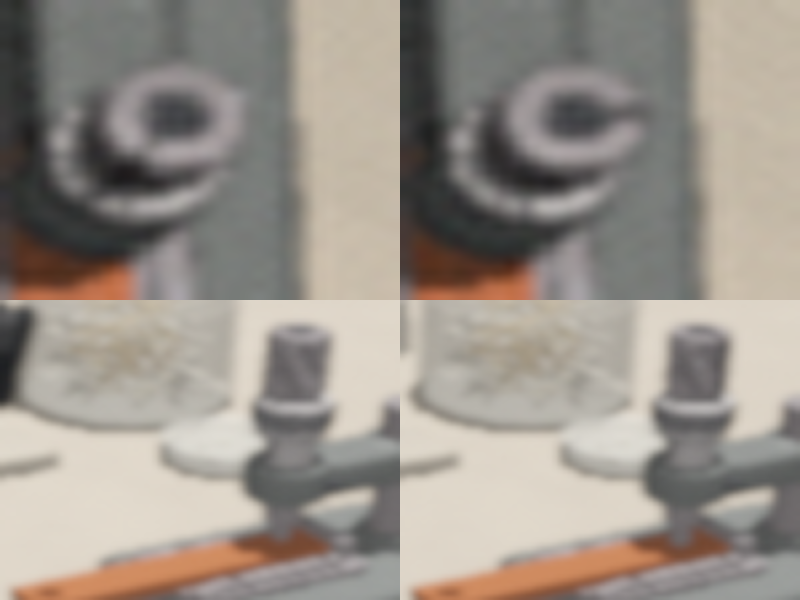

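The knob's line went from lower left (135,150) to right (635,110) in the top crops, about 216° clockwise, and the spindle bears on the strip. I use one more check for the thimble line, with averaged frames.

```bash
python3 - <<'E'
from h import *
av={n:np.mean([viewer.capture(n).astype(float) for _ in range(8)],0)[:,:,::-1] for n in("scene","top")}
g=np.array([597,-132.5,0])
out=[]
for n,(r0,c0),w in(("scene",(183,300),40),("top",(138,288),30)):
    k=600//w if n=="scene" else 400//w
    im=cv2.resize(av[n][r0:r0+w,c0:c0+w].astype(np.float32),(400,400),interpolation=cv2.INTER_CUBIC).clip(0,255).astype(np.uint8)
    im=cv2.convertScaleAbs(im,alpha=1.3,beta=-20); out.append(im)
    for cl in(0,1,2,3,4):
        ang=np.radians(-90-0 + 5 + 22.5*cl)  # world yaw of mark: image angle 5deg right=-y
        p=proj(n,g+[15*np.cos(ang),15*np.sin(ang),121])[0]; print(n,cl,((p-[c0,r0]+.5)*400/w).round(0))
cv2.imwrite("pics/i7.png",np.hstack(out))
E
```

```text
scene 0 [189. 195.]
scene 1 [207. 187.]
scene 2 [214. 177.]
scene 3 [211. 165.]
scene 4 [197. 154.]
top 0 [227. 191.]
top 1 [218. 160.]
top 2 [197. 135.]
top 3 [169. 118.]
top 4 [136. 114.]
```

View pics/i7.png

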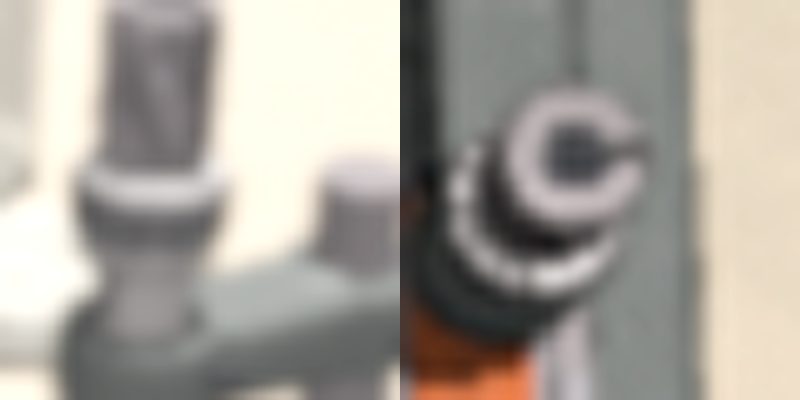

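The thimble ring is bright where its line would sit after 0 or 1 click (189,195 and 207,187). It is dark only near (211,165), the 2–3 click place, so this agrees but is not conclusive at this resolution. I hand in.

```bash
python3 -c "
from rig import order,ctrl
print(ctrl.sense()['time_s']); print(order.finish_job())"
```

```text
35.15
the job is handed in; nothing more can be done
None
```

The holed copper strip is in the gauge, clamped under the spindle with about three ratchet clicks. I handed the job in at 35 s, with the gripper well clear of everything. The click count is inferred rather than seen directly.

- **Strip:** I laid it flat in the channel, plain end first, and slid it home. The push at the stop read about 6 N. In the scene image the strip's end sits at column 320, against 320.5 predicted for fully home.
- **Ratchet:** I gripped only the ratchet knob, with fingertips planned about 8 mm above the thimble, and turned it about 221° clockwise. The knob's line in the top view moved about 216°, which agrees.
- **Clicks:** Only the drop-out at about −107° was clearly sampled. The ones at about −62° and −85° are inferred from noisier readings and the 22.5° click spacing. I could not make out the thimble's line clearly. The thimble ring is clear where its line would be after 0 or 1 click, which fits two or three.
- **Other things:** I did not touch the spare strip or the other items. My before-and-after image comparison was cluttered by the arm, so it does not by itself prove that nothing shifted.

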